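Reset the height stop of a tube decapper

ROBOT

A 6-joint arm with a two-finger parallel gripper is mounted at the origin on the work surface. World frame = base frame: x ahead of the robot, y to its left, z up, the work surface at z = 0. Lengths are in m, angles in rad, forces in N, time in s.
With the tool pointing down it reaches from about 0.375 to 0.9 m from the base axis. Payload 3.1 kg.
Tool frame: the origin (TCP) lies between the finger pads; the fingertips stand 22 mm ahead of it and the grasp point (between the pads) lies 3 mm ahead of it; z points along the fingers, y is the line along which they close (so a half turn about z gives the same grasp; the last joint's range is limited). The gripper opens to 87 mm and grips with 3 to 60 N. Pads are 19 mm wide; open, the fingers measure 117 mm over their backs; the gripper's body (75 mm by 190 mm) begins 51 mm behind the grasp point.
Start: joints at [-1.296, 0.527, 1.433, -0, 1.181, -0.178], TCP at [0.273, -0.562, 0.245] pointing down, gripper open.
Joint ranges: [-3.08, 3.08], [-0.75, 2.2], [0.22, 2.44], [-1.43, 4.57], [0, 2.65], [-2.85, 2.85]. Speed limits (rad/s): [2.79, 2.79, 3.14, 3.14, 3.14, 3.14].

INTERFACE

Orientations are given as a unit quaternion [x, y, z, w].
In Python, from rig import robot gives the robot as it stands.
- The arm moves only by the tool move_arm, never from a script. Its argument "series" is text: rows parted by semicolons, each of 6 numbers parted by spaces: the shift along the tool's x, y, z in mm, then the turn, a rotation vector about the tool's x, y, z in degrees. In form: dx dy dz ax ay az; .... A call has 1 to 8 rows; each row is the pose to reach, as a shift and turn from the pose commanded when the call began, along the tool's axes at that moment; what a row does not reach only later rows make up. A row lasts 1/12 s, in which the tool goes at most 41.7 mm and 7.16 degrees, less where a joint would pass 70% of its speed; a pose out of reach is approached as far as the arm can. A call with a gripper value outside its range is refused whole. "jaw" is the opening, from 0 (shut) to 1 (fully open), set as the call begins (left out, the last holds). The fingers move at their own pace and stop on an object; "newtons" is the grip in N (left out, the last holds). Time passes only in rows, so rows that repeat a pose let the fingers close. It gives the time, the measured TCP pose, the force, the opening and the grip force at its end, in the units of the state.
- robot.get_obs(): the state, without advancing time (a new reading comes with each control period).
- robot.camera(name): name is "scene" or "side" or "wrist"; returns a dict with "img" (480x640x3 uint8, red, green, blue), "mtx" (3x3 intrinsics, pixels), "world_to_cam" (4x4, takes a point from world to camera coordinates). Camera axes: x right, y down, z forward; pixel columns grow to the right and rows downward; lengths in m; the calibration is good to about 2 mm. A picture is of the moment at which its call begins. There is no depth.
- robot.hand_in(): hands the job in; it is judged then, once.
Trained networks look in a picture, given as the dict that the camera call returned (one of the last four; its "shot" number tells which), for a name from the list of things; names that differ only in an ending like _2 or _b are one class to them, and where a whole thing is asked for, a point or a joint stands for the part that bears it (a point fixed in the world has none). Each returns a list of dicts, best first, with "p" (0 to 1); they miss things now and then, are a little off and sometimes report something else, mostly with a low value. They report only what shows in the picture. A call takes as long as a camera call.
- robot.search_frame(picture, thing): "xyz" ([x, y, z] in m, in world coordinates, good to about 4 mm: the middle of the surface that is visible of it).
- robot.tip_of(picture, thing): "xyz" ([x, y, z] in m, in world coordinates, good to about 4 mm: a listed point, or the origin of a listed thing).
The state is a dict: "time": time; "q": joint angles; "joint_velocities": joint speeds; "joint_torque": joint torques, N m; "position": TCP position; "tool_rot": TCP orientation; "ft_force": force on the tool from outside, world axes, zero at the start; "moment": the same for the moment, N m; "grip_width": finger opening in m; "grip_force": force on a finger pad.
Only numpy, scipy, OpenCV 4.12 (cv2) and the standard library are available. Lean on these libraries where they do the work, as an engineer would, in place of code of your own. Each camera call takes 0.05 s, during which the arm holds its last target. There are 200 camera calls.

TASK

The decapper's height stop is off its mark and its jam nut was left much too tight. Swing the nut's orange lever anticlockwise until the nut is fully loose, turn the blue adjuster knob until its white pointer points at the red mark, then swing the lever clockwise again until the nut is snug: about 15 N at the lever's post, by feel, not back to where it was. Never tighten the nut harder than it was found, don't force the knob while the nut grips it, leave the things standing round the decapper alone, and let go of everything at the end.

Things in the scene. Friction and masses are not known exactly. Their poses are not given: they have to be found in the camera images.
- decapper: White bench tube decapper with a green band, bolted down; 164 mm along its x, 204 mm along its y (-67 to +137 mm), flat top 70 mm high. Origin on the table right under the vertical axis shared by adjuster screw and jam nut; z up. A black nest with a red-capped tube (top 122 mm high) stands on it, 105 mm from the axis at +y.
- lever_grip (a point): Upright round orange grip post, free to spin, at the end of the jam nut's lever, 16 mm across, 88 to 132 mm up; this point is its centre, 115 mm up. It stands on a steel arm (14 mm wide, top 88 mm up), 90 mm from the screw axis, and swings in a level circle about it: anticlockwise from above loosens, clockwise tightens. As found it lies about 125 degrees clockwise of the decapper's x axis.
- nut_hub (a point): Dark steel jam nut, 54 mm across, on the screw axis, under the knob; this point 82 mm up. Running free it takes 3 to 5 N at the post; once seated the pull rises about 0.9 N per degree. Breaking it loose takes up to 20 N. It stays where left; 60 to 65 degrees off it is fully loose (stop near 90). Its found angle is too tight, and where it seats varies by 20 degrees, so feel for it.
- knob_grip (a point): Grip point of the adjuster screw's blue bar knob, on the screw axis, 120 mm above the table. The bar is 46 mm long, 12 mm wide and stands from 100 to 136 mm up on a black disc 50 mm across (top 100 mm up). The point's x axis lies along the bar to its white pointer end. The screw turns with about 0.06 N m when the nut is loose and is clamped fast while it is tight.
- pointer (a point): Outer end of the white pointer on the adjuster knob, 40 mm from the screw axis, 98 mm above the table; it turns with the knob.
- index_mark (a point): Red index mark, a flat stripe 30 x 8 mm on top of the decapper, its centre 60 mm from the screw axis towards the decapper's +x, 71 mm above the table; fixed.
- screw_angle (a joint): Angle of the adjuster screw, rad, growing anticlockwise seen from above; 0 when the white pointer points at the red mark. It starts between 0.5 and 1.3, so the knob has to be turned clockwise.
- screw: The adjuster screw with its blue bar knob, as above; origin at the decapper's origin.
- rack_yellow: Bystander, loose: yellow wire tube rack with red-capped tubes, 74 x 118 x 94 mm; origin under its centre. Leave it alone.
- tip_box: Bystander, loose: blue pipette-tip box, 90 x 120 x 78 mm; origin under its centre. Leave it alone.
- reagent: Bystander, loose: amber reagent bottle with a blue cap, 60 mm across, 130 mm tall; origin under its centre. Leave it alone.
- swab_jar: Bystander, loose: clear jar with a white lid, 70 mm across, 85 mm tall; origin under its centre. Leave it alone.
- shoe: Small clamping shoe hidden inside the decapper; the nut presses it on the screw, and the force between the two is the clamping force: zero while the nut is loose, 32 to 78 N when the nut was tightened with about 11 to 19 N at the lever's post. Not to be touched; its position tells nothing of the tightness.

How it is judged:
On the way, in this order (a step that is already met when the one before it is completed fails the run):
1. the jam nut is loose: the shoe no longer presses on the screw (contact force between shoe and screw below 1 N), for 0.2 s.
2. with the nut still loose, the adjuster's pointer is on the red mark (within 0.1 rad) (value of joint screw_angle between -0.1 and 0.1 rad and contact force between shoe and screw below 10 N), for 0.2 s.
3. the nut is tight again (clamping force 32 to 78 N) with the pointer still on the mark (value of joint screw_angle between -0.1 and 0.1 rad and contact force between shoe and screw between 32 and 78 N), for 0.2 s.
At the end, for the whole second after the job is handed in: The pointer is on the red mark within 0.1 rad, the nut clamps the screw with 32 to 78 N (about 11 to 19 N at the lever's post), and everything has been let go (all of step 3); the robot touches nothing.
It fails at once if the nut is tightened harder than it was found (clamping force over 225 N) (contact force between shoe and screw above 225 N).
It fails at once if the adjuster is forced round (faster than 0.3 rad/s) while the nut still clamps it with more than 20 N (contact force between shoe and screw above 20 N and (velocity of joint screw_angle above 0.3 rad/s or velocity of joint screw_angle below -0.3 rad/s)).
It fails at once if the yellow tube rack, tip box, reagent bottle or swab jar is moved by more than 30 mm (distance of any of rack_yellow, tip_box, reagent, swab_jar from where it was at the start of the episode above 0.03 m).
It also fails if it takes over 72 s, if anything falls off the work surface, if the arm or the gripper's body presses on something with over 40 N, if the wrist force passes 120 N, or if a joint passes its speed limit or range.

## Working session

There is one attempt and no reset: what is moved stays moved. The work goes in short steps, Python scripts to look and compute and a tool call to move; the robot and the scene stay as the last step left them, time stands still between calls to the robot, and variables do not carry over. Pictures are saved under pics/ and viewed, at most 10 in all, crops included, and the job is handed in when it is done.

Besides the shell and the picture viewer there is one more tool, called after ">>>" as name(argument=value, ...) on one line, values as JSON. move_arm: Moves the arm, as the interface text tells. Its arguments: {"type":"object","properties":{"series":{"type":"string"},"jaw":{"type":"number"},"newtons":{"type":"number"}},"required":["series"]}

```bash
mkdir -p pics; ls; cat > look.py <<'E'
import cv2,numpy as np
from rig import robot
def shot(n,f=None):
    c=robot.camera(n)
    if f: cv2.imwrite(f'pics/{f}.png',c['img'][:,:,::-1])
    return c
E
python3 - <<'E'
from look import *
for n in ('scene','side'):
    c=shot(n,n+'0')
    for t in ['decapper','lever_grip','nut_hub','knob_grip','pointer','index_mark','rack_yellow','tip_box','reagent','swab_jar']:
        r=robot.tip_of(c,t)
        print(n,t,[(np.round(d['xyz'],3).tolist(),round(d['p'],2)) for d in r[:2]])
o=robot.get_obs();print(o)
E
```

```text
pics
scene decapper []
scene lever_grip [([0.474, -0.154, 0.117], 0.56)]
scene nut_hub [([0.509, -0.076, 0.086], 0.69)]
scene knob_grip [([0.505, -0.075, 0.121], 0.78)]
scene pointer [([0.529, -0.038, 0.096], 0.8)]
scene index_mark [([0.567, -0.06, 0.072], 0.95)]
scene rack_yellow [([0.474, 0.196, -0.005], 0.93), ([0.505, -0.074, 0.123], 0.53)]
scene tip_box [([0.654, -0.012, -0.003], 0.88)]
scene reagent [([0.578, -0.322, 0.0], 0.91)]
scene swab_jar [([0.672, -0.201, -0.002], 0.71)]
side decapper [([0.507, -0.072, -0.001], 0.86)]
side lever_grip [([0.478, -0.162, 0.114], 0.63)]
side nut_hub [([0.508, -0.07, 0.079], 0.71)]
side knob_grip [([0.505, -0.071, 0.117], 0.73)]
side pointer [([0.528, -0.036, 0.101], 0.95), ([0.581, -0.319, -0.001], 0.37)]
side index_mark [([0.57, -0.064, 0.073], 0.82)]
side rack_yellow [([0.473, 0.197, -0.002], 0.65)]
side tip_box [([0.655, -0.011, -0.005], 0.56)]
side reagent [([0.579, -0.319, -0.001], 0.85)]
side swab_jar [([0.667, -0.203, -0.0], 0.98)]
{'time': 1.1, 'q': array([-1.29652234e+00,  5.27501017e-01,  1.43273679e+00,  3.76183958e-05,
        1.18140283e+00, -1.78486956e-01]), 'joint_velocities': array([ 0.0005217 ,  0.00087106, -0.00018505,  0.00032523, -0.00067851,
       -0.0023051 ]), 'joint_torque': array([-1.04855631e-04, -4.40027940e+01, -1.76987886e+01,  6.34532073e-02,
        5.03816328e-02, -5.08365488e-06]), 'position': array([ 0.27343776, -0.56196571,  0.24453603]), 'tool_rot': array([ 9.74486788e-01,  2.24444868e-01,  1.62323040e-05, -2.47992509e-05]), 'ft_force': array([-0.20735439, -0.39772157, -0.58629127]), 'moment': array([ 0.00685954,  0.03164931, -0.00540688]), 'grip_force': 0.0, 'grip_width': 0.08694475395475801}
```

View pics/scene0.png

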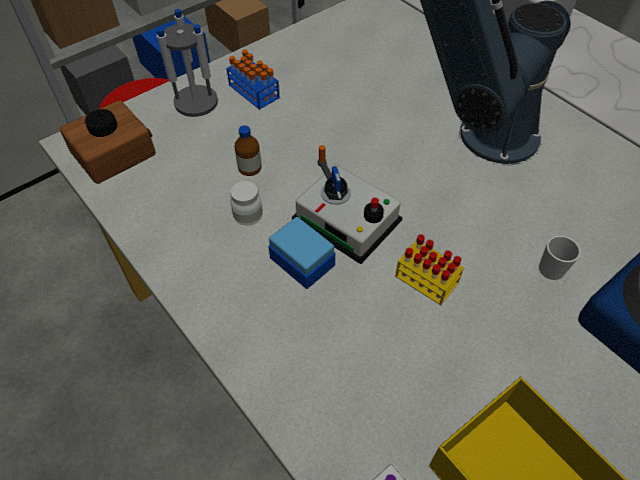

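```bash
cat >> look.py <<'E'
from scipy.spatial.transform import Rotation as R
def row(xyz,yaw):
    "shift (mm) and turn (deg) in tool axes from the present pose to TCP xyz, tool x yaw (deg), pointing down"
    o=robot.get_obs(); r=R.from_quat(o['tool_rot'])
    t=R.from_euler('z',yaw,degrees=True)*R.from_euler('x',180,degrees=True)
    return np.round(np.r_[r.inv().apply(np.array(xyz)-o['position'])*1000,(r.inv()*t).as_rotvec(degrees=True)],1)
E
python3 - <<'E'
from look import *
print(row([.476,-.158,.245],70))
E
```

```text
[ 358.9 -274.7   -0.4   -0.    -0.   -44.1]
```

The scene view shows the orange post at (322,155), the blue knob at (336,182), the red mark at (320,208) and the bystanders clear of the path, which agrees with the measured points.

>>> move_arm(series="32 -25 0 0 0 -6; 64 -50 0 0 0 -12; 96 -75 0 0 0 -18; 128 -99 0 0 0 -24; 160 -123 0 0 0 -30; 192 -147 0 0 0 -36; 224 -171 0 0 0 -40; 256 -195 0 0 0 -44", jaw=1)

```text
time: 1.77
position: [0.4189, -0.273, 0.2448]
tool_rot: [0.819, 0.574, 0.0, 0.0]
ft_force: [0.9, -0.8, -0.3]
grip_width: 0.0871
grip_force: 0.0
```

```bash
python3 - <<'E'
from look import *
print(row([.476,-.158,.245],70))
c=shot('wrist','w0')
for t in ['lever_grip','nut_hub','knob_grip','pointer','index_mark']:
    print(t,[(np.round(d['xyz'],3).tolist(),round(d['p'],2)) for d in robot.tip_of(c,t)[:2]])
E
```

```text
[ 1.275e+02  1.460e+01 -2.000e-01  0.000e+00  0.000e+00  1.000e-01]
lever_grip [([0.478, -0.162, 0.112], 0.86)]
nut_hub []
knob_grip []
pointer [([0.478, -0.162, 0.112], 0.51)]
index_mark []
```

View pics/w0.png

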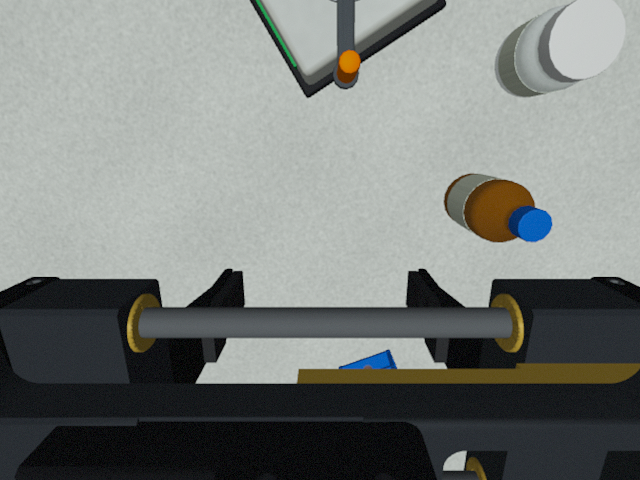

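The wrist view shows the post at about (348,62), with its arm running straight up the picture. That puts the tool x axis along the lever, as wanted.

>>> move_arm(series="32 4 0 0 0 0; 64 9 0 0 0 0; 96 13 0 0 0 0; 126 17 0 0 0 0; 126 17 0 0 0 0")

```text
time: 2.48
position: [0.4788, -0.16, 0.2445]
tool_rot: [0.819, 0.574, 0.001, -0.0]
ft_force: [-0.1, -0.3, -0.1]
grip_width: 0.0868
grip_force: 0.0
```

```bash
python3 - <<'E'
from look import *
o=robot.get_obs();print(o['position'],o['ft_force'])
c=shot('wrist','w1')
for t in ['lever_grip','nut_hub','knob_grip','pointer','index_mark']:
    print(t,[(np.round(d['xyz'],3).tolist(),round(d['p'],2)) for d in robot.tip_of(c,t)[:2]])
E
```

```text
[ 0.47876707 -0.15998417  0.24453276] [-0.06999052 -0.25745627 -0.1491366 ]
lever_grip [([0.478, -0.161, 0.112], 0.83)]
nut_hub []
knob_grip [([0.507, -0.073, 0.118], 0.87)]
pointer [([0.522, -0.038, 0.094], 0.77)]
index_mark [([0.569, -0.065, 0.072], 0.77)]
```

View pics/w1.png

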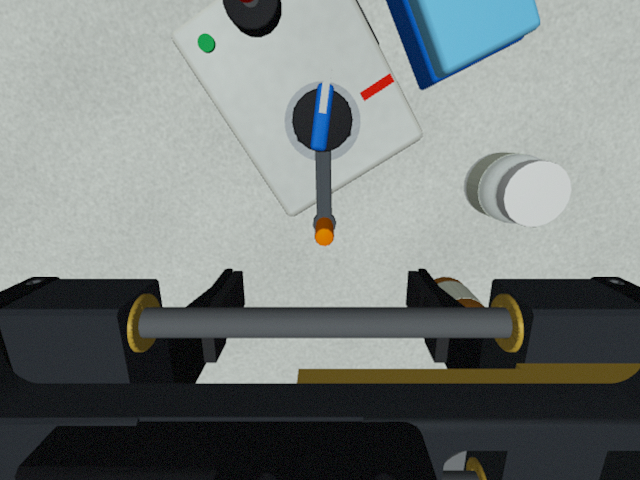

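The wrist view shows the post at (324,232), the knob at (322,120) and the mark at (377,87). The post is centred between the fingers (y ≈ 0), so I go down on it.

>>> move_arm(series="-1 1 40 0 0 0; -1 1 80 0 0 0; -1 1 115 0 0 0; -1 1 125 0 0 0; -1 1 125 0 0 0", jaw=0.6)

```text
time: 3.2
position: [0.4761, -0.1634, 0.1171]
tool_rot: [0.82, 0.572, -0.001, -0.003]
ft_force: [0.3, -0.4, 0.5]
grip_width: 0.0617
grip_force: 0.0
```

```bash
python3 - <<'E'
from look import *
o=robot.get_obs();print(o['position'],o['ft_force'])
c=shot('side','s1')
cv2.imwrite('pics/s1c.png',cv2.resize(c['img'][:,:,::-1][100:400,150:550],(800,600)))
E
```

```text
[ 0.47610164 -0.16342639  0.11714651] [ 0.26861949 -0.39270446  0.54985545]
```

View pics/s1c.png

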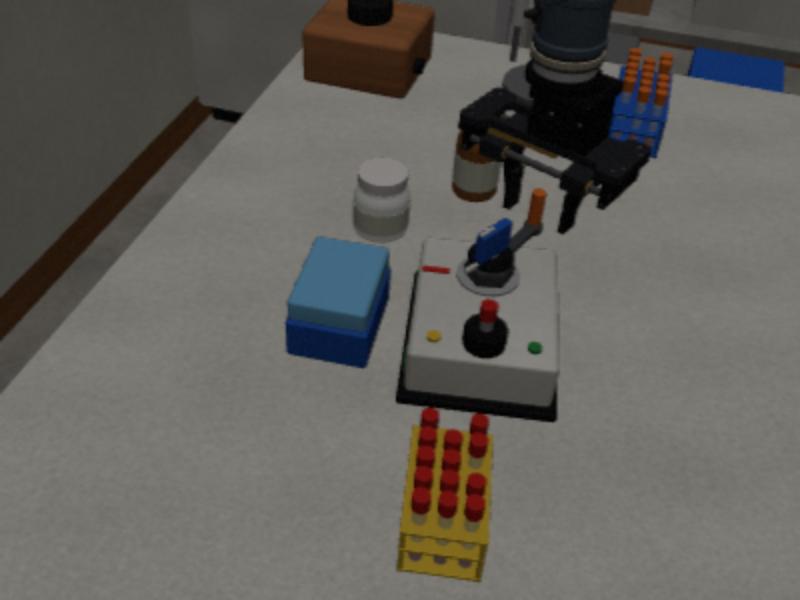

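The side view shows the orange post, at crop (537,208), standing between the two fingers. I close on it.

>>> move_arm(series="2 1 0 0 0 0; 2 1 0 0 0 0; 2 1 0 0 0 0; 2 1 0 0 0 0; 2 1 0 0 0 0; 2 1 0 0 0 0", jaw=0, newtons=30)

```text
time: 3.75
position: [0.4797, -0.1617, 0.1202]
tool_rot: [0.819, 0.573, 0.0, 0.0]
ft_force: [-3.6, 1.2, 1.9]
grip_width: 0.0202
grip_force: 1.8
```

```bash
cat >> look.py <<'E'
AX=np.array([.507,-.073])
def st():
    o=robot.get_obs(); d=o['position'][:2]-AX; a=np.arctan2(d[1],d[0])
    f=o['ft_force'][:2]; t=np.array([-np.sin(a),np.cos(a)])
    x=R.from_quat(o['tool_rot']).as_matrix()[:,0]
    print('t %.2f ang %.1f rad %.1f yaw %.1f Ft(ccw on tool) %.1f Fr %.1f Fz %.1f w %.1f gf %.1f z %.4f'%(o['time'],np.degrees(a),1e3*np.hypot(*d),np.degrees(np.arctan2(x[1],x[0])),f@t,f@d/np.hypot(*d),o['ft_force'][2],1e3*o['grip_width'],o['grip_force'],o['position'][2]))
def arc(th,r=90):
    th=np.radians(np.array(th)); print([(round(r-r*np.cos(a),1),round(r*np.sin(a),1)) for a in th])
E
python3 - <<'E'
from look import *
st(); arc(range(5,70,5))
E
```

```text
t 3.75 ang -107.1 rad 92.8 yaw 70.0 Ft(ccw on tool) -3.8 Fr -0.1 Fz 1.9 w 20.2 gf 1.8 z 0.1202
[(np.float64(0.3), np.float64(7.8)), (np.float64(1.4), np.float64(15.6)), (np.float64(3.1), np.float64(23.3)), (np.float64(5.4), np.float64(30.8)), (np.float64(8.4), np.float64(38.0)), (np.float64(12.1), np.float64(45.0)), (np.float64(16.3), np.float64(51.6)), (np.float64(21.1), np.float64(57.9)), (np.float64(26.4), np.float64(63.6)), (np.float64(32.1), np.float64(68.9)), (np.float64(38.4), np.float64(73.7)), (np.float64(45.0), np.float64(77.9)), (np.float64(52.0), np.float64(81.6))]
```

>>> move_arm(series="0 0 0 0 0 0; 0 0 0 0 0 0; 0 0 0 0 0 0; 0 4 0 0 0 -2.5; 0.3 8 0 0 0 -5; 0.8 12 0 0 0 -7.5; 1.4 15.6 0 0 0 -10; 1.4 15.6 0 0 0 -10")

```text
time: 4.42
position: [0.4958, -0.1648, 0.1201]
tool_rot: [0.766, 0.642, 0.001, -0.0]
ft_force: [4.0, 6.5, 2.1]
grip_width: 0.0151
grip_force: 30.0
```

```bash
python3 - <<'E'
from look import *
st()
E
```

```text
t 4.42 ang -97.0 rad 92.5 yaw 79.9 Ft(ccw on tool) 3.1 Fr -6.9 Fz 2.1 w 15.1 gf 30.0 z 0.1201
```

>>> move_arm(series="1.5 5.2 0 0 0 -3.5; 2.5 10.5 0 0 0 -7; 3.5 16 0 0 0 -10.5; 4.5 21.3 0 0 0 -14; 8 31.6 0 0 0 -21; 12.3 41.4 0 0 0 -28; 18 50.5 0 0 0 -35; 18 50.5 0 0 0 -35")

```text
time: 5.08
position: [0.5476, -0.1562, 0.1201]
tool_rot: [0.536, 0.844, -0.0, -0.001]
ft_force: [-2.6, 2.0, 6.2]
grip_width: 0.0148
grip_force: 30.0
```

```bash
python3 - <<'E'
from look import *
st()
E
```

```text
t 5.08 ang -64.0 rad 92.6 yaw 115.2 Ft(ccw on tool) -1.4 Fr -3.0 Fz 6.2 w 14.8 gf 30.0 z 0.1201
```

>>> move_arm(series="0.7 7.8 0 0 0 -5; 1.9 15.6 0 0 0 -10; 3.6 23.3 0 0 0 -15; 5.9 30.8 0 0 0 -20; 5.9 30.8 0 0 0 -20; 5.9 30.8 0 0 0 -20")

```text
time: 5.58
position: [0.5728, -0.1383, 0.1201]
tool_rot: [0.383, 0.924, -0.0, -0.0]
ft_force: [-2.7, 1.0, 4.4]
grip_width: 0.0148
grip_force: 30.0
```

```bash
python3 - <<'E'
from look import *
st()
E
```

```text
t 5.58 ang -44.8 rad 92.7 yaw 135.0 Ft(ccw on tool) -1.2 Fr -2.6 Fz 4.4 w 14.8 gf 30.0 z 0.1201
```

>>> move_arm(series="0.2 4.7 0 0 0 -3; 0.2 4.7 0 0 0 -3; 0.2 4.7 0 0 0 -3")

```text
time: 5.83
position: [0.5758, -0.1352, 0.1201]
tool_rot: [0.358, 0.934, -0.0, -0.001]
ft_force: [-2.7, -0.0, 5.9]
grip_width: 0.0153
grip_force: 30.0
```

>>> move_arm(series="0 0 0 0 0 0; 0 0 0 0 0 0; 0 0 0 0 0 0; 0 0 0 0 0 0; 0 0 -30 0 0 0; -30 0 -70 0 0 5; -60 0 -100 0 0 10; -60 0 -100 0 0 10", jaw=0.6)

```text
time: 6.5
position: [0.6273, -0.1797, 0.2258]
tool_rot: [0.44, 0.898, -0.0, 0.008]
ft_force: [1.1, -0.8, 0.5]
grip_width: 0.0508
grip_force: 0.0
```

```bash
python3 - <<'E'
from look import *
st()
for n in ('wrist','scene','side'):
    c=shot(n,n+'2')
    for t in ['lever_grip','knob_grip','pointer','index_mark','nut_hub']:
        print(n,t,[(np.round(d['xyz'],3).tolist(),round(d['p'],2)) for d in robot.tip_of(c,t)[:1]])
E
```

```text
t 6.50 ang -41.6 rad 160.8 yaw 127.8 Ft(ccw on tool) 0.1 Fr 1.3 Fz 0.5 w 50.8 gf 0.0 z 0.2258
wrist lever_grip [([0.572, -0.136, 0.111], 0.95)]
wrist knob_grip [([0.506, -0.071, 0.12], 0.94)]
wrist pointer []
wrist index_mark [([0.569, -0.064, 0.074], 0.8)]
wrist nut_hub []
scene lever_grip [([0.567, -0.058, 0.072], 0.61)]
scene knob_grip [([0.507, -0.073, 0.124], 0.65)]
scene pointer [([0.529, -0.04, 0.095], 0.79)]
scene index_mark [([0.569, -0.059, 0.074], 0.71)]
scene nut_hub []
side lever_grip [([0.573, -0.138, 0.115], 0.71)]
side knob_grip [([0.506, -0.072, 0.119], 0.84)]
side pointer [([0.529, -0.04, 0.103], 0.87)]
side index_mark [([0.567, -0.062, 0.073], 0.91)]
side nut_hub [([0.507, -0.07, 0.08], 0.92)]
```

View pics/wrist2.png

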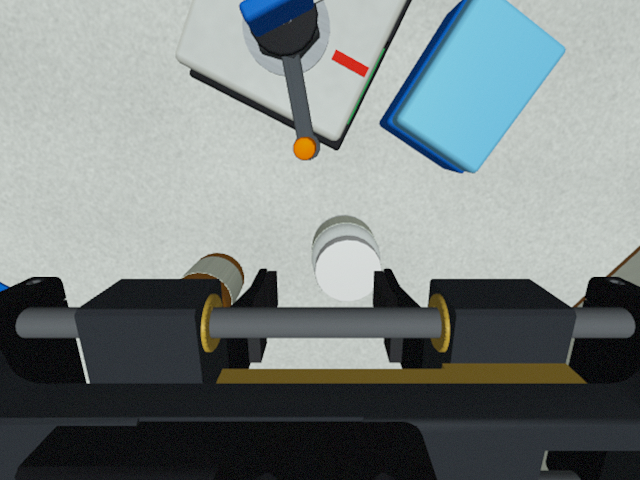

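The wrist view shows the lever swung to about (304,149) and standing clear, the knob at (285,22) and the red mark at (350,63). Next I measure the mark's direction and the bar's direction from pixels.

```bash
cat >> look.py <<'E'
def ray(c,uv,z):
    K=c['mtx'];T=c['world_to_cam'];Ri=T[:3,:3].T;o=-Ri@T[:3,3]
    d=(Ri@np.linalg.inv(K)@np.c_[uv,np.ones(len(uv))].T).T
    return (o+d*((z-o[2])/d[:,2])[:,None])[:,:2]
def blob(c,mask,guess,z,name,far=.03):
    v,u=np.nonzero(mask); p=ray(c,np.c_[u,v],z); p=p[np.hypot(*(p-guess).T)<far]
    if len(p)<8: print(name,'few',len(p));return
    m=p.mean(0); w,V=np.linalg.eigh(np.cov((p-m).T)); e=V[:,1]; d=m-AX
    print(name,len(p),'centre',m.round(4),'from axis: r %.1f ang %.1f'%(1e3*np.hypot(*d),np.degrees(np.arctan2(d[1],d[0]))),'long axis %.1f'%(np.degrees(np.arctan2(e[1],e[0]))%180),'sizes',(np.sqrt(12*w)*1e3).round(1))
def marks(n,png=None):
    c=shot(n,png); h=cv2.cvtColor(c['img'],cv2.COLOR_RGB2HSV); H,S,V=cv2.split(h)
    blob(c,((H<8)|(H>172))&(S>150)&(V>70),np.array([.568,-.062]),.071,n+' red',.025)
    blob(c,(H>100)&(H<125)&(S>150)&(V>60),AX,.136,n+' blue top',.03)
    return c
E
python3 - <<'E'
import look
from look import *
look.AX=np.array([.5065,-.072])
for n in ('wrist','scene','side'): marks(n)
print(row([.5065,-.072,.226],58),row([.5065,-.072,.126],58))
E
```

```text
wrist red 365 centre [ 0.5627 -0.062 ] from axis: r 57.1 ang 10.0 long axis 11.8 sizes [ 7.3 29.2]
wrist blue top 2294 centre [ 0.512  -0.0789] from axis: r 8.8 ang -51.5 long axis 53.1 sizes [18.1 40.3]
scene red 33 centre [ 0.5625 -0.0599] from axis: r 57.3 ang 12.2 long axis 9.8 sizes [ 7.2 30. ]
scene blue top 59 centre [ 0.5093 -0.0711] from axis: r 3.0 ang 18.2 long axis 61.8 sizes [12.5 53. ]
side red 32 centre [ 0.5625 -0.0623] from axis: r 56.9 ang 9.9 long axis 11.5 sizes [ 8.6 28.9]
side blue top 49 centre [ 0.5035 -0.0737] from axis: r 3.4 ang -150.9 long axis 68.3 sizes [10.1 44.5]
[151.9 -26.7  -6.4   0.    0.   69.9] [151.9 -26.7  93.6   0.    0.   69.9]
```

```bash
python3 - <<'E'
from look import *
print(row([.464,-.142,.23],59))
E
```

```text
[ 122.8 -103.2  -10.4    0.     0.    68.9]
```

>>> move_arm(series="15 -13 -10 0 0 7; 31 -26 -10 0 0 14; 46 -39 -10 0 0 21; 62 -52 -10 0 0 28; 77 -65 -10 0 0 35; 92 -78 -10 0 0 42; 108 -91 -10 0 0 49; 123 -103 -10 0 0 55")

```text
time: 8.22
position: [0.463, -0.1415, 0.2297]
tool_rot: [0.806, 0.592, 0.0, 0.0]
ft_force: [0.1, -0.7, -0.4]
grip_width: 0.0518
grip_force: 0.0
```

>>> move_arm(series="0 0 0 0 0 7; 0 0 0 0 0 13; 0 0 0 0 0 13; 0 0 0 0 0 13")

```text
time: 8.55
position: [0.4642, -0.1419, 0.2298]
tool_rot: [0.866, 0.501, 0.0, 0.0]
ft_force: [1.0, -0.2, -0.6]
grip_width: 0.0523
grip_force: 0.0
```

```bash
python3 - <<'E'
from look import *
st(); c=marks('wrist','wrist3')
for t in ['knob_grip','pointer','index_mark']:
        print(t,[(np.round(d['xyz'],3).tolist(),round(d['p'],2)) for d in robot.tip_of(c,t)[:1]])
E
```

```text
t 8.55 ang -121.8 rad 81.1 yaw 60.1 Ft(ccw on tool) 0.9 Fr -0.3 Fz -0.6 w 52.3 gf 0.0 z 0.2298
wrist red 333 centre [ 0.5631 -0.0619] from axis: r 57.2 ang 11.2 long axis 11.7 sizes [ 7.2 29.8]
wrist blue top 947 centre [ 0.5065 -0.076 ] from axis: r 3.1 ang -100.3 long axis 62.3 sizes [13.3 41.3]
knob_grip [([0.505, -0.07, 0.12], 0.79)]
pointer [([0.526, -0.037, 0.092], 0.92)]
index_mark [([0.569, -0.065, 0.072], 0.79)]
```

View pics/wrist3.png

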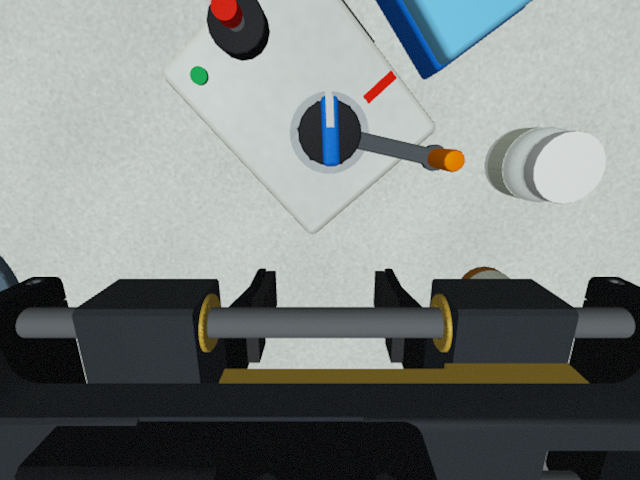

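The wrist view shows the knob bar upright at (330,130), so bar yaw is about 60°. The mark at (380,87) gives 11.7°, so the knob needs about 49° clockwise. I grasp the knob now.

>>> move_arm(series="40 1 0 0 0 0; 80 2 0 0 0 0; 81 2 20 0 0 0; 81 2 55 0 0 0; 81 2 85 0 0 0; 81 2 103 0 0 0; 81 2 103 0 0 0; 81 2 103 0 0 0")

```text
time: 9.42
position: [0.5062, -0.0725, 0.126]
tool_rot: [0.866, 0.5, -0.001, -0.001]
ft_force: [0.4, -0.2, 0.0]
grip_width: 0.0525
grip_force: 0.0
```

```bash
python3 - <<'E'
from look import *
st(); o=robot.get_obs(); print(o['position'],o['ft_force'])
c=shot('side'); cv2.imwrite('pics/s3c.png',cv2.resize(c['img'][:,:,::-1][150:300,300:500],(800,600)))
E
```

```text
t 9.42 ang 148.3 rad 1.0 yaw 60.0 Ft(ccw on tool) -0.0 Fr -0.5 Fz 0.0 w 52.5 gf 0.0 z 0.1260
[ 0.50616546 -0.07248393  0.12599636] [ 0.41951959 -0.21825107  0.02117498]
```

View pics/s3c.png

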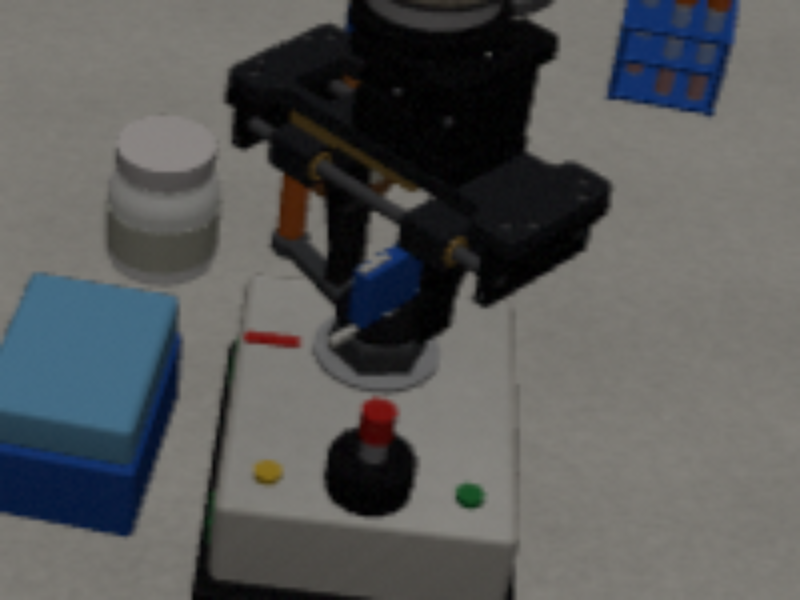

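The side view shows the blue bar at crop (385,285) between the fingers, one on each side, with the post clear. I close with low force first.

>>> move_arm(series="0 0 0 0 0 0; 0 0 0 0 0 0; 0 0 0 0 0 0; 0 0 0 0 0 0; 0 0 0 0 0 0; 0 0 0 0 0 0; 0 0 0 0 0 0; 0 0 0 0 0 0", jaw=0, newtons=15)

```text
time: 10.13
position: [0.5075, -0.0734, 0.1268]
tool_rot: [0.866, 0.5, 0.001, 0.001]
ft_force: [2.0, -2.4, 0.1]
grip_width: 0.0118
grip_force: 15.0
```

```bash
python3 - <<'E'
from look import *
st(); o=robot.get_obs(); print(o['position'],o['ft_force'],o['moment'])
E
```

```text
t 10.13 ang -40.8 rad 0.7 yaw 60.0 Ft(ccw on tool) -0.5 Fr 3.1 Fz 0.1 w 11.8 gf 15.0 z 0.1268
[ 0.50750167 -0.0734332   0.12678889] [ 1.99106716 -2.43153422  0.11252911] [-0.28998371 -0.29628253 -0.05372238]
```

>>> move_arm(series="0 1 0 0 0 2; 0 2 0 0 0 7; 0 2 0 0 0 13; 0 2 0 0 0 19; 0 2 0 0 0 25; 0 2 0 0 0 31; 0 2 0 0 0 37; 0 2 0 0 0 42", newtons=25)

```text
time: 10.8
position: [0.5075, -0.0733, 0.1268]
tool_rot: [0.988, 0.154, -0.001, -0.0]
ft_force: [-1.8, 0.2, 1.9]
grip_width: 0.0116
grip_force: 25.0
```

>>> move_arm(series="0 0 0 0 0 4; 0 0 0 0 0 6.4; 0 0 0 0 0 6.4; 0 0 0 0 0 6.4")

```text
time: 11.13
position: [0.5074, -0.0733, 0.1267]
tool_rot: [0.995, 0.101, -0.001, -0.0]
ft_force: [-2.8, 0.3, 5.2]
grip_width: 0.0121
grip_force: 25.0
```

```bash
python3 - <<'E'
from look import *
st(); o=robot.get_obs(); print(o['position'],o['ft_force'],o['moment'])
E
```

```text
t 11.13 ang -33.8 rad 0.5 yaw 11.6 Ft(ccw on tool) -1.3 Fr -2.6 Fz 5.2 w 12.1 gf 25.0 z 0.1267
[ 0.50743829 -0.07329395  0.12674856] [-2.84737969  0.33286222  5.15698421] [ 0.05397921  0.25702865 -0.06330086]
```

>>> move_arm(series="0 0 0 0 0 0; 0 0 0 0 0 0; 0 0 0 0 0 0; 0 0 -30 0 0 0; 0 0 -65 0 0 0; -35 0 -100 0 0 0; -75 0 -105 0 0 0; -75 0 -105 0 0 0", jaw=0.6)

```text
time: 11.8
position: [0.4296, -0.0879, 0.2329]
tool_rot: [0.995, 0.101, -0.002, -0.0]
ft_force: [-0.4, 0.6, -1.4]
grip_width: 0.0508
grip_force: 0.0
```

>>> move_arm(series="0 0 0 0 0 0; 0 0 0 0 0 0")

```text
time: 11.97
position: [0.4351, -0.0889, 0.2317]
tool_rot: [0.995, 0.1, 0.001, 0.0]
ft_force: [0.1, -0.3, 0.3]
grip_width: 0.0518
grip_force: 0.0
```

```bash
python3 - <<'E'
from look import *
look_AX=None
st(); c=marks('wrist','wrist4'); marks('side'); marks('scene')
i=c['img']; g=cv2.cvtColor(i,cv2.COLOR_RGB2HSV)
for t in ['knob_grip','pointer','index_mark','lever_grip']:
        print(t,[(np.round(d['xyz'],3).tolist(),round(d['p'],2)) for d in robot.tip_of(c,t)[:1]])
E
```

```text
t 11.97 ang -167.5 rad 73.6 yaw 11.5 Ft(ccw on tool) 0.3 Fr -0.1 Fz 0.3 w 51.8 gf 0.0 z 0.2317
wrist red 281 centre [ 0.5647 -0.0616] from axis: r 58.8 ang 11.2 long axis 11.6 sizes [ 6.6 26.5]
wrist blue top 943 centre [ 0.5053 -0.0739] from axis: r 1.9 ang -153.8 long axis 11.6 sizes [13.4 41.7]
side red 32 centre [ 0.5625 -0.0623] from axis: r 56.6 ang 11.0 long axis 11.5 sizes [ 8.6 28.9]
side blue top 74 centre [ 0.5044 -0.0687] from axis: r 5.1 ang 121.3 long axis 24.3 sizes [14.5 42.9]
scene red 32 centre [ 0.5621 -0.0599] from axis: r 56.6 ang 13.4 long axis 10.3 sizes [ 7.3 29.1]
scene blue top 125 centre [ 0.5092 -0.0617] from axis: r 11.5 ang 79.1 long axis 31.4 sizes [18.6 45.8]
knob_grip [([0.506, -0.072, 0.119], 0.92)]
pointer [([0.544, -0.066, 0.093], 0.86)]
index_mark [([0.569, -0.061, 0.074], 0.86)]
lever_grip [([0.574, -0.138, 0.114], 0.57)]
```

View pics/wrist4.png

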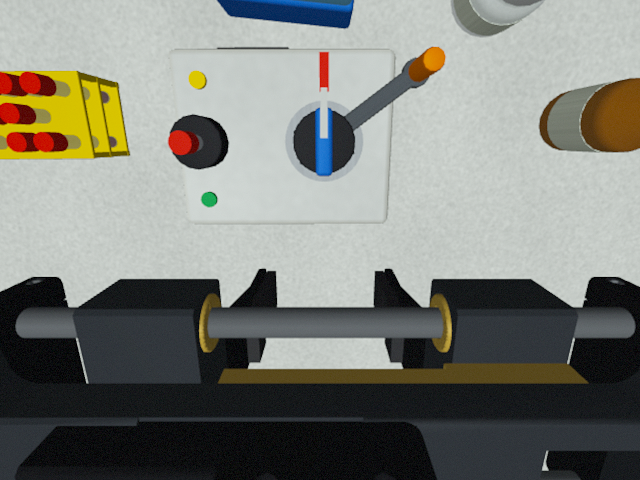

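The wrist view shows the white pointer, the bar and the red mark all in line on column 324, from (324,175) to (324,55), so the screw is set. Back to the lever.

>>> move_arm(series="16 9 0 0 0 -7; 32 19 0 0 0 -14; 47 28 0 0 0 -21; 63 38 0 0 0 -28; 79 47 0 0 0 -35; 95 56 0 0 0 -42; 110 66 0 0 0 -49; 126 75 0 0 0 -56")

```text
time: 12.98
position: [0.574, -0.1371, 0.2309]
tool_rot: [0.829, 0.559, -0.0, -0.0]
ft_force: [0.2, -0.7, -0.3]
grip_width: 0.0522
grip_force: 0.0
```

>>> move_arm(series="0 0 0 0 0 -7; 0 0 0 0 0 -14; 0 0 0 0 0 -21; 0 0 0 0 0 -28; 0 0 0 0 0 -35; 0 0 0 0 0 -42; 0 0 0 0 0 -49; 0 0 0 0 0 -56")

```text
time: 13.65
position: [0.5732, -0.1367, 0.2309]
tool_rot: [0.47, 0.883, 0.0, -0.0]
ft_force: [0.5, -0.3, 0.1]
grip_width: 0.0521
grip_force: 0.0
```

>>> move_arm(series="0 0 0 0 0 -7; 0 0 0 0 0 -12.5; 0 0 0 0 0 -12.5; 0 0 0 0 0 -12.5")

```text
time: 13.98
position: [0.5732, -0.1367, 0.2311]
tool_rot: [0.375, 0.927, 0.0, -0.0]
ft_force: [0.4, 0.0, 0.3]
grip_width: 0.0526
grip_force: 0.0
```

```bash
python3 - <<'E'
from look import *
st(); c=shot('wrist','wrist5'); H,S,V=cv2.split(cv2.cvtColor(c['img'],cv2.COLOR_RGB2HSV))
blob(c,(H>8)&(H<20)&(S>180)&(V>150),np.array([.5735,-.1375]),.128,'orange',.03)
print(row([.5735,-.1375,.12],136))
print(robot.tip_of(c,'lever_grip')[:1])
E
```

```text
t 13.98 ang -43.9 rad 91.9 yaw 135.9 Ft(ccw on tool) 0.3 Fr 0.3 Fz 0.3 w 52.6 gf 0.0 z 0.2311
orange 263 centre [ 0.5747 -0.1343] from axis: r 91.3 ang -42.1 long axis 49.9 sizes [12.4 13.2]
[-9.000e-01 -3.000e-01  1.112e+02 -0.000e+00 -0.000e+00 -1.000e-01]
[{'xyz': [0.5725, -0.1367, 0.1132], 'p': 0.69}]
```

>>> move_arm(series="2 1 40 0 0 0; 2 1 80 0 0 0; 2 1 111 0 0 0; 2 1 111 0 0 0; 2 1 111 0 0 0")

```text
time: 14.5
position: [0.5714, -0.1343, 0.1192]
tool_rot: [0.375, 0.927, 0.0, -0.002]
ft_force: [0.3, 0.4, -0.2]
grip_width: 0.0519
grip_force: 0.0
```

>>> move_arm(series="0 0 0 0 0 0; 0 0 0 0 0 0; 0 0 0 0 0 0; 0 0 0 0 0 0; 0 0 0 0 0 0; 0 0 0 0 0 0; 0 0 0 0 0 0; 0 0 0 0 0 0", jaw=0, newtons=30)

```text
time: 15.17
position: [0.5732, -0.1345, 0.1213]
tool_rot: [0.374, 0.927, 0.0, 0.001]
ft_force: [0.7, 1.8, 3.1]
grip_width: 0.015
grip_force: 30.0
```

```bash
python3 - <<'E'
from look import *
st()
E
```

```text
t 15.17 ang -42.9 rad 90.4 yaw 136.0 Ft(ccw on tool) 1.8 Fr -0.8 Fz 3.1 w 15.0 gf 30.0 z 0.1213
```

>>> move_arm(series="0 -2.4 0 0 0 1.5; 0.1 -4.7 0 0 0 3; 0.3 -7.1 0 0 0 4.5; 0.5 -9.4 0 0 0 6; 0.5 -9.4 0 0 0 6; 0.5 -9.4 0 0 0 6")

```text
time: 15.67
position: [0.5659, -0.1416, 0.1212]
tool_rot: [0.423, 0.906, 0.0, 0.001]
ft_force: [2.7, 1.9, 5.4]
grip_width: 0.0152
grip_force: 30.0
```

```bash
python3 - <<'E'
from look import *
st()
E
```

```text
t 15.67 ang -49.3 rad 90.4 yaw 129.9 Ft(ccw on tool) 3.3 Fr 0.3 Fz 5.4 w 15.2 gf 30.0 z 0.1212
```

>>> move_arm(series="0 -2.4 0 0 0 1.5; 0.1 -4.7 0 0 0 3; 0.3 -7.1 0 0 0 4.5; 0.5 -9.4 0 0 0 6; 0.5 -9.4 0 0 0 6; 0.5 -9.4 0 0 0 6")

```text
time: 16.17
position: [0.5584, -0.1473, 0.1212]
tool_rot: [0.47, 0.883, 0.0, 0.001]
ft_force: [1.5, 3.7, 5.2]
grip_width: 0.015
grip_force: 30.0
```

```bash
python3 - <<'E'
from look import *
st()
E
```

```text
t 16.17 ang -55.3 rad 90.3 yaw 123.9 Ft(ccw on tool) 3.3 Fr -2.1 Fz 5.2 w 15.0 gf 30.0 z 0.1212
```

>>> move_arm(series="0 -2.4 0 0 0 1.5; 0.1 -4.7 0 0 0 3; 0.2 -6.3 0 0 0 4; 0.2 -6.3 0 0 0 4; 0.2 -6.3 0 0 0 4")

```text
time: 16.58
position: [0.5531, -0.1506, 0.1212]
tool_rot: [0.5, 0.866, 0.0, 0.001]
ft_force: [2.5, 2.9, 5.4]
grip_width: 0.0149
grip_force: 30.0
```

```bash
python3 - <<'E'
from look import *
st()
E
```

```text
t 16.58 ang -59.3 rad 90.3 yaw 119.9 Ft(ccw on tool) 3.6 Fr -1.2 Fz 5.4 w 14.9 gf 30.0 z 0.1212
```

>>> move_arm(series="0 -2.4 0 0 0 1.5; 0.1 -4.7 0 0 0 3; 0.2 -6.3 0 0 0 4; 0.2 -6.3 0 0 0 4; 0.2 -6.3 0 0 0 4")

```text
time: 17.0
position: [0.5476, -0.1536, 0.1212]
tool_rot: [0.53, 0.848, 0.0, 0.001]
ft_force: [2.0, 2.6, 5.1]
grip_width: 0.0151
grip_force: 30.0
```

```bash
python3 - <<'E'
from look import *
st()
E
```

```text
t 17.00 ang -63.3 rad 90.3 yaw 115.9 Ft(ccw on tool) 2.9 Fr -1.5 Fz 5.1 w 15.1 gf 30.0 z 0.1212
```

>>> move_arm(series="0 -2.4 0 0 0 1.5; 0.1 -4.7 0 0 0 3; 0.2 -6.3 0 0 0 4; 0.2 -6.3 0 0 0 4; 0.2 -6.3 0 0 0 4")

```text
time: 17.42
position: [0.5419, -0.1562, 0.1212]
tool_rot: [0.56, 0.829, 0.0, 0.001]
ft_force: [2.9, 3.4, 6.4]
grip_width: 0.0152
grip_force: 30.0
```

```bash
python3 - <<'E'
from look import *
st()
E
```

```text
t 17.42 ang -67.2 rad 90.2 yaw 111.9 Ft(ccw on tool) 4.0 Fr -2.0 Fz 6.4 w 15.2 gf 30.0 z 0.1212
```

>>> move_arm(series="0 -2.4 0 0 0 1.5; 0.1 -4.7 0 0 0 3; 0.2 -6.3 0 0 0 4; 0.2 -6.3 0 0 0 4; 0.2 -6.3 0 0 0 4")

```text
time: 17.83
position: [0.5361, -0.1584, 0.1212]
tool_rot: [0.588, 0.809, 0.0, 0.001]
ft_force: [3.0, 3.4, 6.0]
grip_width: 0.0151
grip_force: 30.0
```

```bash
python3 - <<'E'
from look import *
st()
E
```

```text
t 17.83 ang -71.2 rad 90.2 yaw 107.9 Ft(ccw on tool) 4.0 Fr -2.2 Fz 6.0 w 15.1 gf 30.0 z 0.1212
```

>>> move_arm(series="0 -1.6 0 0 0 1; 0 -3.1 0 0 0 2; 0.1 -4.7 0 0 0 3; 0.1 -4.7 0 0 0 3; 0.1 -4.7 0 0 0 3")

```text
time: 18.25
position: [0.5322, -0.1595, 0.1212]
tool_rot: [0.609, 0.793, 0.001, 0.002]
ft_force: [3.2, 3.3, 4.5]
grip_width: 0.0151
grip_force: 30.0
```

```bash
python3 - <<'E'
from look import *
st()
E
```

```text
t 18.25 ang -73.8 rad 90.1 yaw 104.9 Ft(ccw on tool) 4.0 Fr -2.3 Fz 4.5 w 15.1 gf 30.0 z 0.1212
```

>>> move_arm(series="0 -1.6 0 0 0 1; 0 -3.1 0 0 0 2; 0.1 -4.7 0 0 0 3; 0.2 -6.3 0 0 0 4; 0.2 -6.3 0 0 0 4; 0.2 -6.3 0 0 0 4")

```text
time: 18.75
position: [0.5268, -0.1609, 0.1212]
tool_rot: [0.637, 0.771, 0.001, 0.002]
ft_force: [5.4, 5.0, 4.0]
grip_width: 0.015
grip_force: 30.0
```

```bash
python3 - <<'E'
from look import *
st()
E
```

```text
t 18.75 ang -77.3 rad 90.1 yaw 100.9 Ft(ccw on tool) 6.3 Fr -3.7 Fz 4.0 w 15.0 gf 30.0 z 0.1212
```

>>> move_arm(series="0 -1.6 0 0 0 1; 0 -3.1 0 0 0 2; 0.1 -4.7 0 0 0 3; 0.1 -4.7 0 0 0 3; 0.1 -4.7 0 0 0 3")

```text
time: 19.17
position: [0.5229, -0.1617, 0.1213]
tool_rot: [0.657, 0.754, 0.002, 0.003]
ft_force: [7.2, 5.3, 2.9]
grip_width: 0.0152
grip_force: 30.0
```

```bash
python3 - <<'E'
from look import *
st()
E
```

```text
t 19.17 ang -79.8 rad 90.1 yaw 97.9 Ft(ccw on tool) 8.0 Fr -4.0 Fz 2.9 w 15.2 gf 30.0 z 0.1213
```

>>> move_arm(series="0 -1.6 0 0 0 1; 0 -3.1 0 0 0 2; 0.1 -4.7 0 0 0 3; 0.2 -6.3 0 0 0 4; 0.2 -6.3 0 0 0 4; 0.2 -6.3 0 0 0 4")

```text
time: 19.67
position: [0.5175, -0.1625, 0.1213]
tool_rot: [0.683, 0.731, 0.003, 0.003]
ft_force: [9.4, 5.8, 1.5]
grip_width: 0.0149
grip_force: 30.0
```

```bash
python3 - <<'E'
from look import *
st()
E
```

```text
t 19.67 ang -83.3 rad 90.1 yaw 93.9 Ft(ccw on tool) 10.0 Fr -4.6 Fz 1.5 w 14.9 gf 30.0 z 0.1213
```

>>> move_arm(series="0 -1.6 0 0 0 1; 0 -3.1 0 0 0 2; 0.1 -4.7 0 0 0 3; 0.1 -4.7 0 0 0 3; 0.1 -4.7 0 0 0 3")

```text
time: 20.08
position: [0.5135, -0.1628, 0.1213]
tool_rot: [0.702, 0.712, 0.003, 0.004]
ft_force: [11.1, 6.4, 0.5]
grip_width: 0.015
grip_force: 30.0
```

```bash
python3 - <<'E'
from look import *
st()
E
```

```text
t 20.08 ang -85.9 rad 90.1 yaw 90.8 Ft(ccw on tool) 11.6 Fr -5.5 Fz 0.5 w 15.0 gf 30.0 z 0.1213
```

>>> move_arm(series="0 -1.6 0 0 0 1; 0 -3.1 0 0 0 2; 0.1 -4.7 0 0 0 3; 0.1 -4.7 0 0 0 3; 0.1 -4.7 0 0 0 3")

```text
time: 20.5
position: [0.5098, -0.163, 0.1214]
tool_rot: [0.72, 0.694, 0.004, 0.005]
ft_force: [12.3, 7.2, -1.6]
grip_width: 0.015
grip_force: 30.0
```

```bash
python3 - <<'E'
from look import *
st()
E
```

```text
t 20.50 ang -88.2 rad 90.1 yaw 87.8 Ft(ccw on tool) 12.5 Fr -6.8 Fz -1.6 w 15.0 gf 30.0 z 0.1214
```

>>> move_arm(series="0 -1.6 0 0 0 1; 0 -3.1 0 0 0 2; 0 -3.1 0 0 0 2; 0 -3.1 0 0 0 2; 0 -3.1 0 0 0 2")

```text
time: 20.92
position: [0.5074, -0.163, 0.1214]
tool_rot: [0.733, 0.681, 0.004, 0.006]
ft_force: [14.9, 7.9, -1.6]
grip_width: 0.0151
grip_force: 30.0
```

```bash
python3 - <<'E'
from look import *
st()
c=shot('side'); print(robot.tip_of(c,'lever_grip')[:1])
cv2.imwrite('pics/s6c.png',cv2.resize(c['img'][:,:,::-1][150:300,300:500],(800,600)))
E
```

```text
t 20.92 ang -89.7 rad 90.0 yaw 85.8 Ft(ccw on tool) 14.9 Fr -7.9 Fz -1.6 w 15.1 gf 30.0 z 0.1214
[{'xyz': [0.5059, -0.1683, 0.1123], 'p': 0.58}]
```

I feel 14.9 N tangential at the post. I take the elastic load off the arm and then let go.

>>> move_arm(series="0 1.6 0 0 0 -1; 0 3.1 0 0 0 -2; 0.1 4.2 0 0 0 -2.7; 0.1 4.2 0 0 0 -2.7")

```text
time: 21.35
position: [0.5084, -0.163, 0.1212]
tool_rot: [0.715, 0.699, 0.002, 0.003]
ft_force: [6.8, 4.3, 3.0]
grip_width: 0.0152
grip_force: 30.0
```

```bash
python3 - <<'E'
from look import *
st()
E
```

```text
t 21.35 ang -89.1 rad 90.0 yaw 88.6 Ft(ccw on tool) 6.9 Fr -4.2 Fz 3.0 w 15.2 gf 30.0 z 0.1212
```

>>> move_arm(series="0 1.6 0 0 0 -1; 0 3.1 0 0 0 -2; 0 3.1 0 0 0 -2")

```text
time: 21.6
position: [0.5098, -0.163, 0.1212]
tool_rot: [0.703, 0.711, 0.001, 0.001]
ft_force: [3.8, 2.9, 4.8]
grip_width: 0.0151
grip_force: 30.0
```

>>> move_arm(series="0 0 0 0 0 0; 0 0 0 0 0 0; 0 0 0 0 0 0; 0 0 0 0 0 0; 0 0 -30 0 0 0; 0 0 -70 0 0 0; -40 0 -105 0 0 0; -40 0 -105 0 0 0", jaw=0.6)

```text
time: 22.27
position: [0.5116, -0.2067, 0.23]
tool_rot: [0.703, 0.712, -0.0, 0.005]
ft_force: [1.6, -1.1, 0.2]
grip_width: 0.0509
grip_force: 0.0
```

```bash
python3 - <<'E'
from look import *
st(); c=marks('wrist','wrist7')
for t in ['knob_grip','pointer','index_mark','lever_grip']:
        print(t,[(np.round(d['xyz'],3).tolist(),round(d['p'],2)) for d in robot.tip_of(c,t)[:1]])
H,S,V=cv2.split(cv2.cvtColor(c['img'],cv2.COLOR_RGB2HSV))
blob(c,(H>8)&(H<20)&(S>180)&(V>150),np.array([.508,-.163]),.128,'orange',.03)
E
```

```text
t 22.27 ang -88.0 rad 133.8 yaw 90.7 Ft(ccw on tool) 1.5 Fr 1.2 Fz 0.2 w 50.9 gf 0.0 z 0.2300
wrist red 362 centre [ 0.5631 -0.0621] from axis: r 57.1 ang 11.0 long axis 12.3 sizes [ 7.3 29.2]
wrist blue top 1778 centre [ 0.5061 -0.0776] from axis: r 4.7 ang -101.3 long axis 7.7 sizes [17.5 41. ]
knob_grip [([0.503, -0.072, 0.122], 0.63)]
pointer [([0.545, -0.064, 0.096], 0.77)]
index_mark [([0.565, -0.064, 0.07], 0.97)]
lever_grip [([0.508, -0.165, 0.115], 0.71)]
orange 304 centre [ 0.5109 -0.1635] from axis: r 90.6 ang -87.5 long axis 171.0 sizes [12.7 13.2]
```

View pics/wrist7.png

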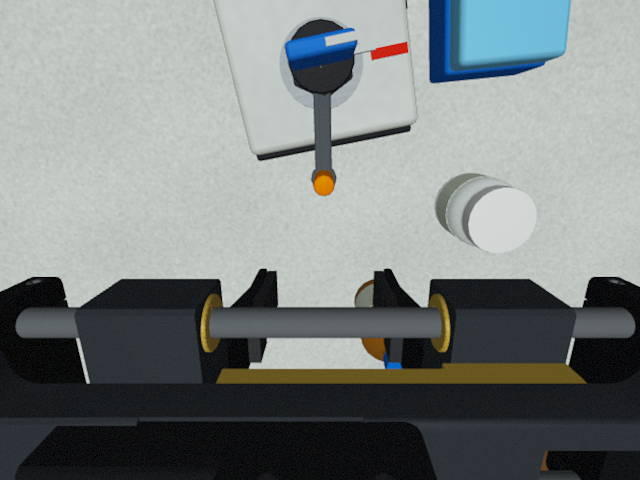

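The wrist view shows the knob bar, whose top edge runs from (288,42) to (352,28), still parallel to the mark at (390,50). The pointer meets the mark, and the lever at (323,184) is free of the gripper. The nut sits 13.5° past seating, which agrees with the 15 N felt.

>>> move_arm(series="0 0 0 0 0 0; 0 0 0 0 0 0; 0 0 0 0 0 0; 0 0 0 0 0 0")

```text
time: 22.85
position: [0.5089, -0.202, 0.2248]
tool_rot: [0.702, 0.712, -0.0, -0.001]
ft_force: [-0.1, 0.2, 0.2]
grip_width: 0.0524
grip_force: 0.0
```

```bash
python3 -c "
from look import *
st(); print(robot.hand_in())"
```

```text
t 22.85 ang -89.2 rad 129.0 yaw 90.8 Ft(ccw on tool) -0.1 Fr -0.2 Fz 0.2 w 52.4 gf 0.0 z 0.2248
the job is handed in; nothing more can be done
None
```

I loosened the nut, set the pointer on the red mark, re-tightened the nut to about 15 N by feel, let go of everything and handed the job in at about 23 s; the verdict was not shown.

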